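# Unlock the carving turntable by drawing its sprung plunger out to the catch

### The job

Free the turntable of the carving stand: swing the steel keeper lever fully open, towards the robot's side of the stand, then draw the sprung plunger straight out by its wooden handle, all the way to its stop without wrenching it, so that the catch drops and it stays out when you let go. Leave the mallet, the gouge and the strop where they lie.

Things in the scene. Friction and masses are not known exactly. Their poses are not given: they have to be found in the camera images.
- stand: Carving stand fixed to the bench: plywood base 300 x 200 x 25 mm (x from -115 to +185 mm), on it a dark steel turntable with a half-carved wooden horse head, 320 mm high. Origin: on the bench, under the plunger's foot. x points from the plunger handle towards the turntable, y to the side of the keeper lever, z up.
- muzzle (a point): Middle of the front of the horse's muzzle, which is 66 mm wide and 75 mm high (213 to 288 mm above the bench). It juts out above and just behind the plunger handle, so an upright gripper does not fit over the handle: come in tilted, along the handle's axis.
- handle_end (a point): Centre of the free end of the plunger's turned wooden handle, 80 mm long: a neck 27 to 29 mm thick, then a domed end knob 42 mm thick (last 20 mm). z axis: the way the plunger pulls out, up and leaning 35 deg from vertical towards the stand's -x; y axis parallel to the stand's y. Grip the neck under the knob, some 38 mm below the end. Home, it is at x = -99, y = 0, z = 191 mm in the stand's frame.
- cradle_top (a point): Upper end of the dark steel cradle that guides the plunger, 6 mm below the handle of a plunger at home. 56 mm wide, 38 mm thick, 90 mm long, leaning like the plunger. The sprung catch and the stop sit in it.
- plunger (a joint): Travel of the plunger in m: 0 = home. Spring, weight and friction pull it home with 7 N at first, 11 N far out; let go early, it snaps back. With the lever shut it moves only a few mm. The stop is set anew each time at 28 to 46 mm, not reported: feel for the rise in force (20 N is plenty; do not pull on). There a catch drops behind its collar; let go, it rests 2 mm short of the stop.
- lever (a joint): Angle of the keeper lever in rad: 0 = shut (arm along the stand's y, its nose in front of the plunger's collar), 1.25 = fully open, at its end stop. It opens anticlockwise seen from above: the arm swings from the stand's +y towards its -x. It turns stiffly (1.2 N at the post) and stays where it is left.
- lever_post (a point): Centre of the top of the upright steel post at the end of the lever's arm: 16 mm thick, 116 mm above the bench, standing 36 mm clear above a small collar (top 80 mm above the bench) on the arm. 100 mm from the hinge axis.
- lever_hinge (a point): On the vertical hinge axis of the lever, 76 mm above the bench; at x = -12, y = 60 mm in the stand's frame.
- mallet: Bystander: carver's wooden mallet lying flat, head 75 x 130 x 60 mm, handle 170 mm long towards its -x. Origin under the middle of the head.
- gouge: Bystander: carving gouge lying flat, 240 mm long along its x, dark wooden handle 28 mm thick at -x. Origin under its middle, on the bench.
- strop: Bystander: flat sharpening strop, wooden board 200 x 60 x 25 mm with a green face. Origin under its middle.

How it is judged:
By the outcome, as a careful person would: the job done as asked, in the order asked, and still so for the second after the job is handed in, with the robot touching nothing.
It also fails if it takes over 67 s, if anything falls off the work surface, if the arm or the gripper's body presses on something with over 40 N, if the wrist force passes 120 N, or if a joint passes its speed limit or range.

### The arm

A 7-joint arm with a two-finger parallel gripper is mounted at the origin on the work surface. World frame = base frame: x ahead of the robot, y to its left, z up, the work surface at z = 0. Lengths are in m, angles in degrees, forces in N, time in s.
With the tool pointing down it reaches from about 0.425 to 0.875 m from the base axis. Payload 4.7 kg.
Tool frame: the origin (TCP) lies on the centre line of the jaws, within the pads' length; the fingertips stand 17 mm ahead of it and the grasp point (between the pads) lies 2 mm behind it; z points along the fingers, y is the line along which they close (so a half turn about z gives the same grasp; the last joint's range is limited). The gripper opens to 87 mm and grips with 3 to 60 N. Pads are 19 mm wide; open, the fingers measure 117 mm over their backs; the gripper's body (75 mm by 190 mm) begins 51 mm behind the grasp point.
Start: joints at [-68.463, 18.392, -4.016, 83.108, 1.295, 78.541, -3.26], TCP at [0.23, 0.608, 0.24] pointing down, gripper open.
Joint ranges: [-163.93, 163.93], [-17.29, 119.83], [-79.2, 71.16], [3.27, 140.29], [-89.18, 269.18], [5.43, 117.66], [-154.24, 154.24]. Speed limits (degrees/s): [147.25, 147.25, 180, 180, 180, 180, 180].

### API

Orientations are given as [roll, pitch, yaw] about the fixed x, y, z axes, in that order (R = Rz(yaw) Ry(pitch) Rx(roll)).
In Python, from cell import env, read_camera gives the robot as it stands.
- The arm moves only by the shell command python3 -m jog 'ROWS' [FORCE]. ROWS is JSON, a list of rows, each a list of 5 numbers: the opening, from 0 (shut) to 1 (fully open), then the shift along the tool's x, y, z each as a share of 0.02 m, from -1 to 1, then the turn about the tool's z as a share of 45 degrees, from -1 to 1. In form: [[gripper, x, y, z, yaw], ...]. A call has 1 to 12 rows; each row shifts and turns the commanded pose from where the row before left it, along the tool's axes as they then stand; what a row does not reach is not made up. A row lasts 1/12 s, in which the tool goes at most 41.7 mm and 7.16 degrees, less where a joint would pass 70% of its speed; a pose out of reach is approached as far as the arm can. A call with a number of a shift or a turn outside -1 to 1 is refused whole. A call with a gripper value outside its range is refused whole. The fingers move at their own pace and stop on an object; FORCE is the grip in N (left out, the last holds). Time passes only in rows, so rows that do not move let the fingers close. It gives the time, the measured TCP pose, the force, the opening and the grip force at its end, in the units of the state.
- env.get_obs(): the state, without advancing time (a new reading comes with each control period).
- read_camera(name): name is "side" or "top" or "wrist"; returns a dict with "color" (384x512x3 uint8, red, green, blue), "range_z" (384x512 float32, m along the optical axis (not along the pixel's ray), 0 where there is no reading), "mtx" (3x3 intrinsics, pixels), "k1" (the pictures are not rectified: a ray, as slopes to the right and down, at radius r is drawn at 1 + k1 r^2 times it, then the intrinsics apply), "world_from_camera" (4x4, takes a point from camera to world coordinates); the wrist camera has in their place "T_tool_cam" (4x4, takes a point from camera to tool coordinates, whose origin is the TCP and whose axes are the flange's). Camera axes: x right, y down, z forward; pixel columns grow to the right and rows downward; lengths in m; the calibration is good to about 2 mm. A picture is of the moment at which its call begins: read the wrist's pose just before it.
- env.sign_off(): hands the job in; it is judged then, once.
The state is a dict: "time_s": time; "qpos": joint angles; "joint_velocities": joint speeds; "effort": joint torques, N m; "tool_pos": TCP position; "tool_rot": TCP orientation; "force": force on the tool from outside, world axes, zero at the start; "wrist_torque": the same for the moment, N m; "grip_width": finger opening in m; "grasp_force": force on a finger pad.
Only numpy, scipy, OpenCV 4.12 (cv2) and the standard library are available. Lean on these libraries where they do the work, as an engineer would, in place of code of your own. Each camera call takes 0.05 s, during which the arm holds its last target. There are 200 camera calls.

## Working session

There is one attempt and no reset: what is moved stays moved. The work goes in short steps, Python scripts to look and compute and a shell command to move; the robot and the scene stay as the last step left them, time stands still between calls to the robot, and variables do not carry over. Pictures are saved under pics/ and viewed, at most 10 in all, crops included, and the job is handed in when it is done.

```bash
ls; mkdir -p pics; cat > h.py <<'E'
import numpy as np, cv2, pickle
from cell import env, read_camera
from scipy.spatial.transform import Rotation as R
E
python3 - <<'E'
from h import *
o=env.get_obs(); print({k:np.round(v,3) for k,v in o.items()})
for n in ("side","top"):
    c=read_camera(n); pickle.dump(c,open(f"{n}.pkl","wb")); cv2.imwrite(f"pics/{n}0.png",c["color"][...,::-1])
    print(n,c["mtx"],c["k1"],np.round(c["world_from_camera"],3))
E
```

```text
pics
{'time_s': np.float64(0.0), 'qpos': array([-68.462,  18.439,  -4.015,  83.177,   1.296,  78.542,  -3.259]), 'joint_velocities': array([ 0.021,  0.071, -0.014,  0.027, -0.151, -0.018,  0.14 ]), 'effort': array([ 1.0000e-03, -4.9128e+01, -4.0300e-01, -3.1252e+01, -6.4000e-02,
        4.4000e-02,  0.0000e+00]), 'tool_pos': array([0.23 , 0.607, 0.238]), 'tool_rot': array([-1.79887e+02,  7.00000e-03,  1.59272e+02]), 'force': array([-0.705,  0.187,  0.273]), 'wrist_torque': array([-0.017,  0.016,  0.037]), 'grasp_force': np.float64(0.0), 'grip_width': np.float64(0.087)}
side [[431.25839867   0.         251.92265253]
 [  0.         431.25839867 195.54852098]
 [  0.           0.           1.        ]] -0.12871393802956993 [[-7.700e-01 -4.560e-01  4.460e-01 -5.400e-02]
 [-6.380e-01  5.500e-01 -5.390e-01  7.150e-01]
 [ 1.000e-03 -6.990e-01 -7.150e-01  1.146e+00]
 [ 0.000e+00  0.000e+00  0.000e+00  1.000e+00]]
top [[454.63434423   0.         254.13815323]
 [  0.         454.63434423 195.41929886]
 [  0.           0.           1.        ]] -0.08148793282740432 [[ 1.00e-03 -9.98e-01  6.70e-02  4.45e-01]
 [-1.00e+00 -1.00e-03  8.00e-03 -1.20e-02]
 [-8.00e-03 -6.70e-02 -9.98e-01  1.64e+00]
 [ 0.00e+00  0.00e+00  0.00e+00  1.00e+00]]
```

View pics/side0.png

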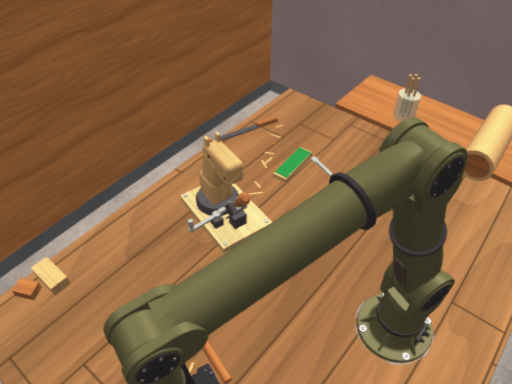

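View pics/top0.png

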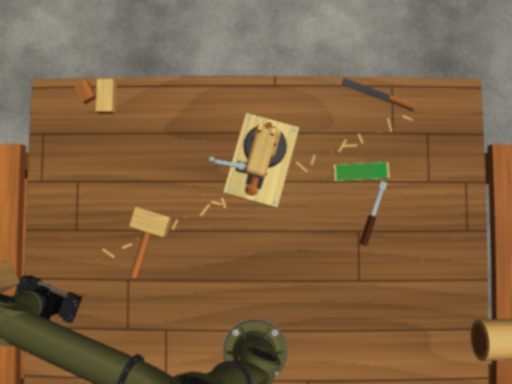

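The side view shows the stand near (225,200), with the lever post at (192,225) and the red-brown handle knob near (243,200). In the top view the base spans (225-299, 113-206), with the post at (213,160) and the handle at (252,186). I'll zoom in on both.

```bash
cat >> h.py <<'E'
def ray(c,u,v):
    d=np.array([c["k1"],0,0,0,0]); p=cv2.undistortPoints(np.array([[[u,v]]],float),c["mtx"],d,).ravel()
    # exact model: drawn = (1+k1 r^2) * ray, which is OpenCV's forward model
    T=c["world_from_camera"]; return T[:3,3],T[:3,:3]@np.array([p[0],p[1],1.])
def onz(c,u,v,z):
    o,d=ray(c,u,v); return o+d*(z-o[2])/d[2]
def depthpt(c,u,v):
    o,d=ray(c,u,v); return o+d*c["range_z"][int(round(v)),int(round(u))]
def cross(a,b):
    A=np.zeros((3,3));y=np.zeros(3);L=[]
    for o,d in (a,b):
        d=d/np.linalg.norm(d);P=np.eye(3)-np.outer(d,d);A+=P;y+=P@o;L.append((o,P))
    x=np.linalg.solve(A,y); return x,[np.linalg.norm(P@(x-o)) for o,P in L]
E
python3 - <<'E'
from h import *
t=pickle.load(open("top.pkl","rb"));s=pickle.load(open("side.pkl","rb"))
a=cv2.resize(t["color"][105:215,200:310],None,fx=5,fy=5,interpolation=cv2.INTER_CUBIC)
b=cv2.resize(s["color"][130:250,175:275],None,fx=5,fy=5,interpolation=cv2.INTER_CUBIC)
cv2.imwrite("pics/topz.png",a[...,::-1]);cv2.imwrite("pics/sidez.png",b[...,::-1])
hsv=cv2.cvtColor(t["color"],cv2.COLOR_RGB2HSV)
print(hsv[195,265],hsv[130,290],hsv[100,200])
m=((hsv[...,2]>170)&(hsv[...,1]<150)&(hsv[...,0]>12)&(hsv[...,0]<35)).astype(np.uint8)
m[:105]=0;m[215:]=0;m[:,:200]=0;m[:,310:]=0
m=cv2.morphologyEx(m,cv2.MORPH_OPEN,np.ones((3,3)))
k=max(cv2.findContours(m,0,1)[0],key=cv2.contourArea)
bx=cv2.boxPoints(cv2.minAreaRect(k));print(bx)
P=np.array([onz(t,*q,.025) for q in bx]);print(P.round(4));
for i in range(4):
    d=P[(i+1)%4]-P[i];print(np.linalg.norm(d),np.degrees(np.arctan2(d[1],d[0])))
E
```

```text
[ 22 109 218] [ 22 109 208] [ 14 157 125]
[[222.70177  191.6365  ]
 [245.07268  111.74036 ]
 [299.70917  127.038574]
 [277.33826  206.93472 ]]
[[ 0.567   0.1133  0.025 ]
 [ 0.8567  0.0344  0.025 ]
 [ 0.8006 -0.1626  0.025 ]
 [ 0.5126 -0.0813  0.025 ]]
0.30029746614042974 -15.226245676404318
0.2048729613653504 -105.88900163776542
0.29926994412888913 164.23020088099412
0.20202455458979993 74.39689902545186
```

View pics/topz.png

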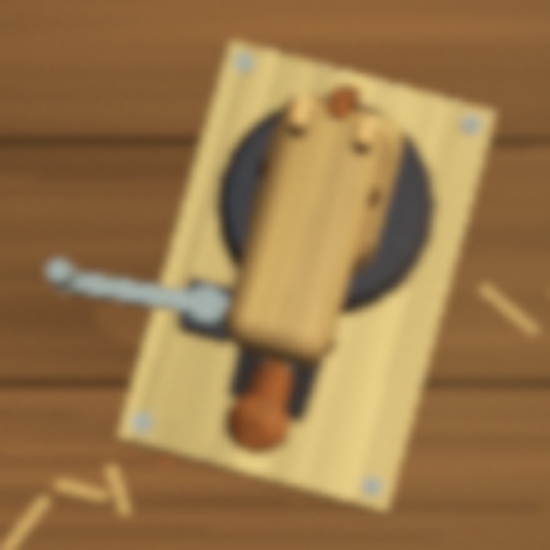

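View pics/sidez.png

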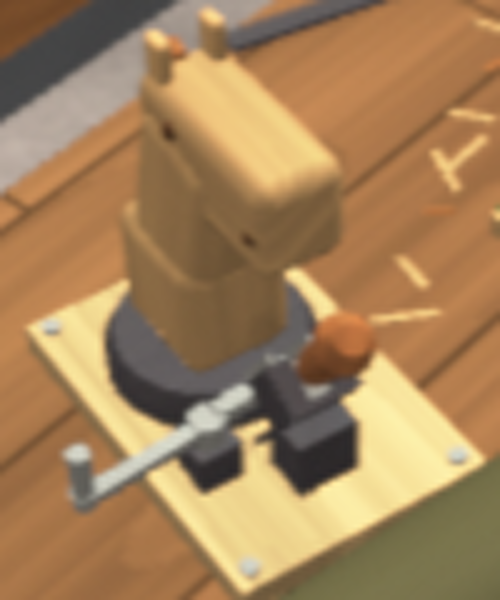

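The zooms show the post top at (58,270) in the top crop and (77,455) in the side crop. The knob is at (258,425) in the top crop and (345,345) in the side crop. The lever is shut.

```bash
python3 - <<'E'
from h import *
t=pickle.load(open("top.pkl","rb"));s=pickle.load(open("side.pkl","rb"))
f=lambda x,y,ox,oy:((x+.5)/5-.5+ox,(y+.5)/5-.5+oy)
yaw=np.radians(-15.5);c,sn=np.cos(yaw),np.sin(yaw)
S=np.array([.6842-.035*c,-.024-.035*sn,0]);Rz=R.from_euler('z',yaw).as_matrix()
print("origin",S)
for n,a,b in (("post",(58,270),(77,455)),("knob",(258,424),(345,345)),("hinge",(208,305),(208,415))):
    x,e=cross(ray(t,*f(*a,200,105)),ray(s,*f(*b,175,130)));print(n,x.round(4),np.round(e,4),"stand",(Rz.T@(x-S)).round(4))
for n,p in (("post",(-.012,.160,.116)),("end",(-.099,0,.191)),("hinge",(-.012,.06,.076))): print(n,(S+Rz@p).round(4))
# red knob mask depth cloud in both views
for cam,(u0,u1,v0,v1) in ((t,(240,262,170,200)),(s,(230,253,190,210))):
    h=cv2.cvtColor(cam["color"],cv2.COLOR_RGB2HSV);P=[]
    for v in range(v0,v1):
        for u in range(u0,u1):
            if h[v,u,0]<13 and h[v,u,1]>165:
                p=depthpt(cam,u,v)
                if p[2]>.12:P.append(p)
    P=np.array(P);Q=(P-S)@Rz;print(len(P),Q.mean(0).round(4),Q.min(0).round(4),Q.max(0).round(4))
c=read_camera("wrist");print(c["T_tool_cam"].round(3),c["mtx"],c["k1"])
E
```

```text
origin [ 0.65047293 -0.01464666  0.        ]
post [0.6729 0.1464 0.1102] [0.0002 0.0002] stand [-0.0215  0.1612  0.1102]
knob [0.5631 0.0096 0.1746] [0.0002 0.0002] stand [-9.070e-02  1.000e-04  1.746e-01]
hinge [0.6539 0.046  0.0761] [0.0004 0.0004] stand [-0.0129  0.0594  0.0761]
post [0.6817 0.1427 0.116 ]
end [0.5551 0.0118 0.191 ]
hinge [0.6549 0.0464 0.076 ]
85 [-7.990e-02  1.000e-04  2.098e-01] [-0.1992 -0.0523  0.1399] [-0.0484  0.0142  1.6395]
84 [-0.099   0.0073  0.1865] [-0.1102 -0.0125  0.1522] [-0.0711  0.0235  0.198 ]
[[-0.    -0.961 -0.278  0.077]
 [ 1.    -0.001  0.     0.001]
 [-0.001 -0.278  0.961 -0.146]
 [ 0.     0.     0.     1.   ]] [[343.46153234   0.         253.48993156]
 [  0.         343.46153234 191.73804688]
 [  0.           0.           1.        ]] -0.09968567757138244
```

```bash
python3 - <<'E'
from h import *
t=pickle.load(open("top.pkl","rb"));s=pickle.load(open("side.pkl","rb"))
yaw=np.radians(-15.5);S=np.array([0.65047293,-0.01464666,0]);Rz=R.from_euler('z',yaw).as_matrix()
for n,cam,bb in (("top",t,(225,305,110,205)),("side",s,(195,255,130,210))):
    Q=[]
    for v in range(bb[2],bb[3]):
        for u in range(bb[0],bb[1]):
            if cam["range_z"][v,u]>0:Q.append((depthpt(cam,u,v)-S)@Rz)
    Q=np.array(Q)
    for z in np.arange(.12,.33,.015):
        q=Q[(abs(Q[:,2]-z)<.0075)&(abs(Q[:,1])<.045)&(Q[:,0]>-.13)&(Q[:,0]<.15)]
        if len(q):print(n,z.round(3),len(q),"x",q[:,0].min().round(3),q[:,0].max().round(3),"y",q[:,1].min().round(3),q[:,1].max().round(3))
E
python3 -m jog '[[1,0,0,0,0]]'
```

```text
top 0.12 55 x -0.07 0.045 y -0.041 0.027
top 0.135 42 x -0.058 0.134 y -0.043 0.042
top 0.15 68 x -0.074 0.134 y -0.042 0.039
top 0.165 30 x -0.072 0.139 y -0.038 0.01
top 0.18 36 x -0.11 0.1 y -0.038 0.02
top 0.195 89 x -0.109 0.137 y -0.038 0.018
top 0.21 3 x 0.057 0.121 y -0.038 -0.007
top 0.225 8 x -0.054 0.126 y -0.038 0.017
top 0.24 17 x -0.054 0.121 y -0.038 0.036
top 0.255 52 x -0.054 0.118 y -0.038 0.037
top 0.27 78 x -0.054 0.102 y -0.037 0.036
top 0.285 928 x -0.053 0.112 y -0.033 0.032
top 0.3 62 x -0.039 0.105 y -0.026 0.023
top 0.315 53 x 0.074 0.093 y -0.026 0.026
top 0.33 1 x 0.079 0.079 y 0.021 0.021
side 0.12 138 x -0.07 0.12 y -0.027 0.045
side 0.135 99 x -0.075 0.131 y -0.009 0.045
side 0.15 97 x -0.087 0.127 y 0.0 0.045
side 0.165 64 x -0.111 0.112 y -0.001 0.043
side 0.18 116 x -0.112 0.097 y -0.016 0.043
side 0.195 113 x -0.109 0.094 y -0.012 0.042
side 0.21 44 x -0.049 0.095 y -0.011 0.043
side 0.225 107 x -0.057 0.095 y -0.023 0.043
side 0.24 135 x -0.057 0.079 y -0.024 0.043
side 0.255 144 x -0.058 0.081 y -0.024 0.04
side 0.27 178 x -0.058 0.098 y -0.026 0.039
side 0.285 612 x -0.053 0.105 y -0.028 0.037
side 0.3 47 x 0.069 0.105 y -0.024 0.028
side 0.315 45 x 0.07 0.091 y -0.024 0.027
time_s: 0.23
tool_pos: [0.23, 0.6077, 0.239]
tool_rot: [-179.9, 0.0, 159.3]
force: [0.1, -0.4, 0.3]
grip_width: 0.0869
grasp_force: 0.0
```

Muzzle front is at stand x ≈ -57 mm. First I'll turn the tool so its x axis lies along the stand's +y and its y axis along the stand's +x, then travel to above the post.

```bash
python3 -m jog '[[1,0,0,0,0.157],[1,0,0,0,0.157],[1,0,0,0,0.157],[1,0,0,0,0.157],[1,0,0,0,0.157],[1,0,0,0,0.157],[1,0,0,0,0.157],[1,0,0,0,0.157],[1,0,0,0,0.157],[1,0,0,0,0.157],[1,0,0,0,0.157],[1,0,0,0,0.157]]' 15
python3 -m jog '[[1,-0.58,0.98,0,0],[1,-0.58,0.98,0,0],[1,-0.58,0.98,0,0],[1,-0.58,0.98,0,0],[1,-0.58,0.98,0,0],[1,-0.58,0.98,0,0],[1,-0.58,0.98,0,0],[1,-0.58,0.98,0,0],[1,-0.58,0.98,0,0],[1,-0.58,0.98,0,0]]'
```

```text
time_s: 1.23
tool_pos: [0.23, 0.6078, 0.2394]
tool_rot: [180.0, 0.0, 74.1]
force: [-0.6, 0.1, 0.4]
grip_width: 0.0872
grasp_force: 0.0
time_s: 2.07
tool_pos: [0.3886, 0.4428, 0.2395]
tool_rot: [-180.0, -0.0, 74.5]
force: [-0.2, 0.1, 0.3]
grip_width: 0.0869
grasp_force: 0.0
```

```bash
python3 -m jog '[[1,-0.58,0.98,0,0],[1,-0.58,0.98,0,0],[1,-0.58,0.98,0,0],[1,-0.58,0.98,0,0],[1,-0.58,0.98,0,0],[1,-0.58,0.98,0,0],[1,-0.58,0.98,0,0],[1,-0.58,0.98,0,0],[1,-0.58,0.98,0,0],[1,-0.58,0.98,0,0],[1,-0.58,0.98,0,0],[1,-0.58,0.98,0,0]]'
python3 -m jog '[[1,0,0.5,0,0],[1,0,0,0,0]]'
cat >> h.py <<'E'
YAW=np.radians(-15.5);S=np.array([0.65047293,-0.01464666,0]);RZ=R.from_euler('z',YAW).as_matrix()
def wrist():
    o=env.get_obs();c=read_camera("wrist");T=np.eye(4);T[:3,:3]=R.from_euler('xyz',o["tool_rot"],degrees=True).as_matrix();T[:3,3]=o["tool_pos"]
    c["world_from_camera"]=T@c["T_tool_cam"];return o,c
def st(p): return ((np.asarray(p)-S)@RZ).round(4)
E
python3 - <<'E'
from h import *
o,c=wrist();pickle.dump(c,open("w1.pkl","wb"));cv2.imwrite("pics/w1.png",c["color"][...,::-1]);print(st(o["tool_pos"]),o["tool_rot"])
E
```

```text
time_s: 3.07
tool_pos: [0.5779, 0.2459, 0.2395]
tool_rot: [-180.0, -0.0, 74.5]
force: [0.3, -1.0, 0.1]
grip_width: 0.0869
grasp_force: 0.0
time_s: 3.23
tool_pos: [0.5889, 0.242, 0.2394]
tool_rot: [179.9, 0.0, 74.3]
force: [-0.7, -0.4, -0.1]
grip_width: 0.0869
grasp_force: 0.0
[-0.128   0.2309  0.2394] [1.79927408e+02 3.80169477e-02 7.42587247e+01]
```

View pics/w1.png

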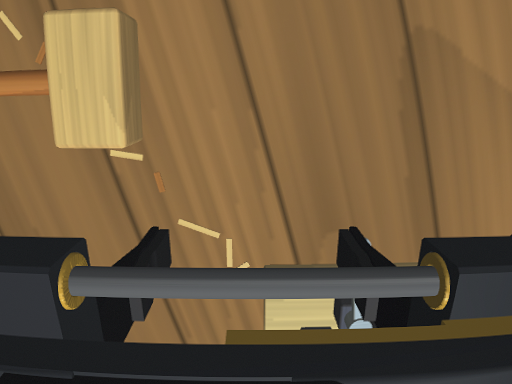

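The wrist view is mostly blocked by the gripper. It shows the mallet at upper left (90,80), clear of the path, and the post near (360,325). Next I move over the post and lower to TCP z ≈ 0.106.

```bash
python3 -m jog '[[1,-0.58,0.89,0,0],[1,-0.58,0.89,0,0],[1,-0.58,0.89,0,0],[1,-0.58,0.89,0,0],[1,-0.58,0.89,0,0],[1,-0.58,0.89,0,0],[1,0,0,0,0]]'
python3 -m jog '[[1,0,0,1,0],[1,0,0,1,0],[1,0,0,1,0],[1,0,0,1,0],[1,0,0,1,0],[1,0,0,0.8,0],[1,0,0,0.8,0],[1,0,0,0,0]]'
python3 - <<'E'
from h import *
o=env.get_obs();print(st(o["tool_pos"]),o["force"])
c=read_camera("top");v,u=slice(120,200),slice(185,285)
cv2.imwrite("pics/t2.png",cv2.resize(c["color"][v,u],None,fx=6,fy=6,interpolation=2)[...,::-1])
E
```

```text
time_s: 3.87
tool_pos: [0.6727, 0.1455, 0.2392]
tool_rot: [179.9, 0.1, 74.3]
force: [-0.2, -0.7, -0.2]
grip_width: 0.0866
grasp_force: 0.0
time_s: 4.53
tool_pos: [0.6677, 0.1512, 0.1034]
tool_rot: [-179.6, 0.1, 74.7]
force: [-0.3, -0.3, -1.3]
grip_width: 0.0875
grasp_force: 0.0
[-0.0278  0.1644  0.1034] [-0.27349787 -0.25698095 -1.31036967]
```

View pics/t2.png

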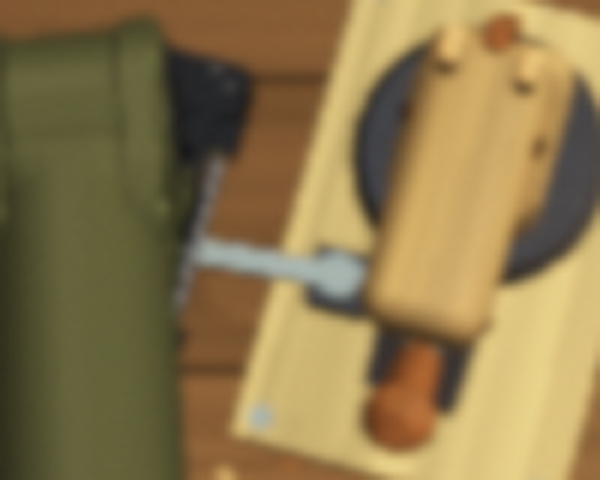

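The arm covers the post, with no contact force. I'll close on it.

```bash
python3 -m jog '[[1,-0.15,0.1,0,0],[0,0,0,0,0],[0,0,0,0,0],[0,0,0,0,0],[0,0,0,0,0],[0,0,0,0,0],[0,0,0,0,0],[0,0,0,0,0],[0,0,0,0,0]]' 15
python3 -c "
from h import *
o=env.get_obs();print(st(o['tool_pos']))"
```

```text
time_s: 5.33
tool_pos: [0.6724, 0.145, 0.1076]
tool_rot: [-180.0, -0.0, 74.5]
force: [1.0, 0.4, 0.2]
grip_width: 0.0415
grasp_force: 0.0
[-0.0215  0.1597  0.1076]
```

```bash
python3 -m jog '[[0,0,0,0,0],[0,0,0,0,0],[0,0,0,0,0],[0,0,0,0,0],[0,0,0,0,0],[0,0,0,0,0]]'
python3 -c "
from h import *
o=env.get_obs();print(st(o['tool_pos']))"
```

```text
time_s: 5.83
tool_pos: [0.6723, 0.1451, 0.1076]
tool_rot: [-180.0, -0.0, 74.5]
force: [-0.7, -0.2, -0.4]
grip_width: 0.0155
grasp_force: 15.0
[-0.0216  0.1598  0.1076]
```

```bash
python3 -m jog '[[0,-0.07,-0.47,0,0],[0,-0.11,-0.47,0,0],[0,-0.16,-0.45,0,0],[0,-0.2,-0.44,0,0],[0,-0.24,-0.41,0,0],[0,-0.28,-0.39,0,0],[0,-0.32,-0.36,0,0],[0,0,0,0,0]]'
python3 -c "
from h import *
o=env.get_obs();print(st(o['tool_pos']))"
```

```text
time_s: 6.5
tool_pos: [0.6063, 0.1342, 0.1081]
tool_rot: [-180.0, -0.0, 74.5]
force: [-1.4, 1.0, 1.5]
grip_width: 0.0156
grasp_force: 15.0
[-0.0823  0.1316  0.1081]
```

```bash
python3 -m jog '[[0,-0.35,-0.33,0,0],[0,-0.38,-0.29,0,0],[0,-0.41,-0.26,0,0],[0,-0.43,-0.22,0,0],[0,-0.23,-0.09,0,0],[0,0,0,0,0]]'
python3 -m jog '[[0,-0.22,-0.08,0,0],[0,0,0,0,0]]'
python3 -c "
from h import *
o=env.get_obs();p=st(o['tool_pos']);print(p,np.arctan2(-(p[0]+.0125),p[1]-.06))"
```

```text
time_s: 7.0
tool_pos: [0.5738, 0.1044, 0.108]
tool_rot: [-179.9, 0.0, 74.4]
force: [-0.5, 0.5, 4.6]
grip_width: 0.0155
grasp_force: 15.0
time_s: 7.17
tool_pos: [0.5719, 0.1018, 0.1079]
tool_rot: [-180.0, -0.0, 74.5]
force: [-0.2, 0.3, 5.8]
grip_width: 0.0155
grasp_force: 15.0
[-0.1068  0.0912  0.1079] 1.251274358329892
```

```bash
python3 -m jog '[[0,-0.1,-0.03,0,0],[0,0,0,0,0]]'
python3 -m jog '[[0,-0.1,-0.03,0,0],[0,0,0,0,0]]'
python3 -m jog '[[0,-0.1,-0.02,0,0],[0,0,0,0,0]]'
python3 -c "
from h import *
o=env.get_obs();p=st(o['tool_pos']);print(p,np.arctan2(-(p[0]+.0125),p[1]-.06),o['force']@RZ)"
```

```text
time_s: 7.33
tool_pos: [0.5712, 0.1007, 0.1079]
tool_rot: [180.0, -0.0, 74.5]
force: [0.4, 1.8, 5.4]
grip_width: 0.0156
grasp_force: 15.0
time_s: 7.5
tool_pos: [0.5701, 0.099, 0.1079]
tool_rot: [180.0, -0.0, 74.5]
force: [0.6, 1.9, 5.8]
grip_width: 0.0154
grasp_force: 15.0
time_s: 7.67
tool_pos: [0.5697, 0.0983, 0.1079]
tool_rot: [179.9, -0.1, 74.5]
force: [1.6, 3.1, 4.7]
grip_width: 0.0155
grasp_force: 15.0
[-0.108   0.0873  0.1079] 1.2923583743319473 [0.73361241 3.3756138  4.69449305]
```

```bash
python3 -m jog '[[0,-0.12,-0.03,0,0],[0,-0.1,-0.02,0,0],[0,0,0,0,0]]'
python3 -c "
from h import *
o=env.get_obs();p=st(o['tool_pos']);print(p,np.arctan2(-(p[0]+.0125),p[1]-.06),o['force']@RZ)"
```

```text
time_s: 7.92
tool_pos: [0.5695, 0.0979, 0.1081]
tool_rot: [179.7, -0.4, 74.6]
force: [9.2, 10.2, -2.0]
grip_width: 0.0155
grasp_force: 15.0
[-0.1081  0.0868  0.1081] 1.2974772574859976 [ 6.11156658 12.30767059 -2.01220125]
```

```bash
python3 -m jog '[[0,0.1,0.03,0,0],[1,0,0,0,0],[1,0,0,0,0],[1,0,0,0,0],[1,0,0,0,0],[1,0,0,0,0]]'
python3 -m jog '[[1,0,0,-0.3,0],[1,0,0,-0.8,0],[1,0,0,-1,0],[1,0,0,-1,0],[1,0,0,-1,0],[1,0,0,-1,0],[1,0,0,-1,0],[1,0,0,-1,0],[1,0,0,-1,0],[1,0,0,-1,0],[1,0,0,-1,0],[1,0,0,0,0]]' 
python3 -c "
from h import *
o=env.get_obs();p=st(o['tool_pos']);print(p,o['qpos'])"
```

```text
time_s: 8.42
tool_pos: [0.5673, 0.0938, 0.1069]
tool_rot: [-179.9, 0.1, 74.4]
force: [0.4, 0.3, -0.3]
grip_width: 0.0409
grasp_force: 0.0
time_s: 9.42
tool_pos: [0.5697, 0.0945, 0.3144]
tool_rot: [179.6, -0.2, 74.5]
force: [0.6, -0.8, 0.6]
grip_width: 0.0871
grasp_force: 0.0
[-0.107   0.0836  0.3144] [-37.13579747   7.89309699  28.21281374  88.34998895  -3.80075832
  84.28370797 -24.33819681]
```

```bash
python3 -m jog '[[1,0,0,0,-0.154],[1,0,0,0,-0.154],[1,0,0,0,-0.154],[1,0,0,0,-0.154],[1,0,0,0,-0.154],[1,0,0,0,-0.154],[1,0,0,0,-0.154],[1,0,0,0,-0.154],[1,0,0,0,-0.154],[1,0,0,0,-0.154],[1,0,0,0,-0.154],[1,0,0,0,-0.154]]'
python3 -m jog '[[1,0,0,0,-0.152],[1,0.25,-0.8,0,0],[1,0.25,-0.8,0,0],[1,0.25,-0.8,0,0],[1,0.25,-0.8,0,0],[1,0.25,-0.8,0,0],[1,0.25,-0.18,0,0],[1,0,0,0,0],[1,0,0,0,0]]' 
python3 - <<'E'
from h import *
o=env.get_obs();print(st(o['tool_pos']),o['tool_rot'],o['qpos'])
o,c=wrist();s=read_camera("side")
im=np.vstack([c["color"],s["color"][130:260,130:300].repeat(3,0).repeat(3,1)[:, :512]])
cv2.imwrite("pics/w3.png",cv2.resize(im,None,fx=.75,fy=.75,interpolation=3)[...,::-1])
E
```

```text
time_s: 10.42
tool_pos: [0.5676, 0.0944, 0.3091]
tool_rot: [-180.0, -0.0, 158.0]
force: [0.2, 0.2, 0.4]
grip_width: 0.087
grasp_force: 0.0
time_s: 11.17
tool_pos: [0.5166, 0.0227, 0.3099]
tool_rot: [179.9, 0.0, 164.5]
force: [0.4, 0.3, -0.1]
grip_width: 0.0871
grasp_force: 0.0
[-1.390e-01  3.000e-04  3.099e-01] [1.79916806e+02 3.53523772e-02 1.64517206e+02] [-2.91576713e+01 -3.14045041e-02  2.38769171e+01  9.62649288e+01
 -5.28648374e-02  8.37012413e+01  6.92422524e+01]Traceback (most recent call last):
  File "<stdin>", line 4, in <module>
    return _nx.concatenate(arrs, 0, dtype=dtype, casting=casting)
           ~~~~~~~~~~~~~~~^^^^^^^^^^^^^^^^^^^^^^^^^^^^^^^^^^^^^^^
ValueError: all the input array dimensions except for the concatenation axis must match exactly, but along dimension 1, the array at index 0 has size 512 and the array at index 1 has size 510
```

```bash
python3 - <<'E'
from h import *
s=read_camera("side");t=read_camera("top")
f=lambda c,a,b:cv2.resize(c["color"][a:a+130,b:b+100],(400,520),interpolation=2)
cv2.imwrite("pics/w3.png",np.hstack([f(s,130,175),f(t,95,200)])[...,::-1])
E
```

```text
(no output)
```

View pics/w3.png

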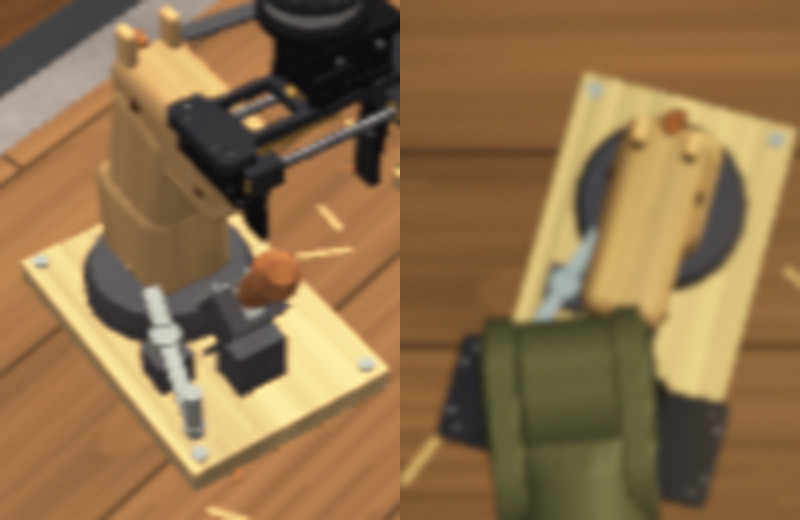

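The side crop shows the lever swung open, with its post at (192,400), and the knob at (275,270) clear. The open fingers are in front of the muzzle. I'll descend in front, then slide in straddling the knob.

```bash
python3 -m jog '[[1,0,0,1,0],[1,0,0,1,0],[1,0,0,1,0],[1,0,0,1,0],[1,0,0,1,0],[1,0,0,1,0],[1,0,0,0.5,0],[1,0,0,0,0],[1,0,0,0,0]]' 60
python3 -m jog '[[1,-0.5,0,0,0],[1,-0.5,0,0,0],[1,-0.5,0,0,0],[1,-0.3,0,0,0],[1,0,0,0,0],[1,0,0,0,0]]'
python3 -c "
from h import *
o=env.get_obs();p=st(o['tool_pos']);print(p)"
```

```text
time_s: 12.12
tool_pos: [0.5169, 0.0224, 0.1796]
tool_rot: [-180.0, -0.0, 164.5]
force: [0.7, 0.2, 0.6]
grip_width: 0.0871
grasp_force: 0.0
time_s: 12.62
tool_pos: [0.5518, 0.0122, 0.1795]
tool_rot: [-180.0, -0.0, 164.4]
force: [-0.4, -0.6, -0.5]
grip_width: 0.0869
grasp_force: 0.0
[-0.1022 -0.0005  0.1795]
```

```bash
python3 -m jog '[[1,-0.1,0,0,0],[1,-0.1,0,0,0],[1,0,0,0,0]]'
python3 -m jog '[[0,0,0,0,0],[0,0,0,0,0],[0,0,0,0,0],[0,0,0,0,0],[0,0,0,0,0],[0,0,0,0,0],[0,0,0,0,0],[0,0,0,0,0],[0,0,0,0,0],[0,0,0,0,0]]' 60
python3 -c "
from h import *
o=env.get_obs();p=st(o['tool_pos']);print(p)"
```

```text
time_s: 12.87
tool_pos: [0.5554, 0.0115, 0.1796]
tool_rot: [180.0, 0.0, 164.5]
force: [0.1, 0.5, -0.0]
grip_width: 0.0871
grasp_force: 0.0
time_s: 13.7
tool_pos: [0.5559, 0.0141, 0.1796]
tool_rot: [179.8, 0.0, 164.6]
force: [2.0, 5.1, -1.5]
grip_width: 0.0386
grasp_force: 60.0
[-0.0988  0.0024  0.1796]
```

Width 38.6 mm means the pads sit on the knob's dome. I'll reopen, shift 2 mm in y and 3 mm further in, checking for contact.

```bash
python3 -m jog '[[1,0,0.1,0,0],[1,0,0,0,0],[1,0,0,0,0],[1,0,0,0,0],[1,-0.1,0,0,0],[1,0,0,0,0]]'
python3 -m jog '[[1,-0.08,0,0,0],[1,0,0,0,0],[1,0,0,0,0]]'
python3 -c "
from h import *
o=env.get_obs();p=st(o['tool_pos']);print(p,o['force']@RZ)"
```

```text
time_s: 14.2
tool_pos: [0.558, 0.0124, 0.1796]
tool_rot: [-180.0, 0.0, 164.5]
force: [-0.9, 0.1, -0.1]
grip_width: 0.071
grasp_force: 0.0
time_s: 14.45
tool_pos: [0.5593, 0.0123, 0.1796]
tool_rot: [-180.0, 0.0, 164.5]
force: [-0.0, -0.5, -0.1]
grip_width: 0.0852
grasp_force: 0.0
[-0.095   0.0016  0.1796] [ 0.11695064 -0.47991923 -0.0510126 ]
```

```bash
for i in 1 2; do :; done; python3 -m jog '[[1,-0.06,0,0,0],[1,0,0,0,0],[1,0,0,0,0]]'; python3 -m jog '[[1,-0.06,0,0,0],[1,0,0,0,0],[1,0,0,0,0]]'
python3 -c "
from h import *
o=env.get_obs();p=st(o['tool_pos']);print(p,o['force']@RZ)"
```

```text
time_s: 14.7
tool_pos: [0.5605, 0.0121, 0.1796]
tool_rot: [180.0, 0.0, 164.5]
force: [-0.5, -0.1, -0.6]
grip_width: 0.0867
grasp_force: 0.0
time_s: 14.95
tool_pos: [0.5616, 0.0118, 0.1796]
tool_rot: [180.0, 0.0, 164.5]
force: [-0.3, -0.6, -0.2]
grip_width: 0.087
grasp_force: 0.0
[-0.0927  0.0017  0.1796] [-0.09537212 -0.61272376 -0.2108875 ]
```

```bash
python3 -m jog '[[1,-0.06,0,0,0],[1,0,0,0,0],[1,0,0,0,0]]'; python3 -m jog '[[1,-0.06,0,0,0],[1,0,0,0,0],[1,0,0,0,0]]'
python3 -c "
from h import *
o=env.get_obs();p=st(o['tool_pos']);print(p,o['force']@RZ)"
```

```text
time_s: 15.2
tool_pos: [0.5628, 0.0115, 0.1796]
tool_rot: [180.0, 0.0, 164.5]
force: [-0.4, 0.0, 1.5]
grip_width: 0.087
grasp_force: 0.0
time_s: 15.45
tool_pos: [0.5639, 0.0111, 0.1796]
tool_rot: [180.0, 0.0, 164.5]
force: [0.7, 0.5, 0.1]
grip_width: 0.0871
grasp_force: 0.0
[-0.0903  0.0017  0.1796] [0.53702562 0.63035986 0.05128694]
```

Still free at x = -90 mm, so the pads now span the knob's widest part. Closing.

```bash
python3 -m jog '[[0,0,0,0,0],[0,0,0,0,0],[0,0,0,0,0],[0,0,0,0,0],[0,0,0,0,0],[0,0,0,0,0],[0,0,0,0,0],[0,0,0,0,0],[0,0,0,0,0],[0,0,0,0,0]]' 60
python3 -c "
from h import *
o=env.get_obs();p=st(o['tool_pos']);print(p,o['force']@RZ)"
```

```text
time_s: 16.28
tool_pos: [0.5632, 0.0122, 0.1793]
tool_rot: [180.0, -0.1, 164.6]
force: [-3.9, 4.0, -0.8]
grip_width: 0.0388
grasp_force: 60.9
[-0.0913  0.0025  0.1793] [-4.84373163  2.79277976 -0.79684497]
```

```bash
python3 -m jog '[[0,0.057,0.03,-0.082,0],[0,0.115,0,-0.164,0],[0,0.115,0,-0.164,0],[0,0,0,0,0]]'
cat >> h.py <<'E'
def rep(o=None):
    o=o or env.get_obs();p=st(o['tool_pos']);f=o['force']@RZ;a=np.array([-.5736,0,.8192])
    d=p-np.array([-.0913,.0025,.1793]);print("p",p,"axial",(d@a).round(4),"perp",(d-a*(d@a)).round(4),"f",f.round(1),"fax",(f@a).round(1),"w",o['grip_width'].round(4))
E
python3 -c "
from h import *
rep()"
```

```text
time_s: 16.62
tool_pos: [0.5578, 0.0137, 0.1874]
tool_rot: [180.0, -0.1, 164.5]
force: [1.0, 2.6, -8.2]
grip_width: 0.0389
grasp_force: 60.0Traceback (most recent call last):
  File "<string>", line 3, in <module>
    rep()
    ~~~^^
  File "h.py", line 24, in rep
    d=p-np.array([-.0913,.0025,.1793]);print("p",p,"axial",(d@a).round(4),"perp",(d-a*(d@a)).round(4),"f",f.round(1),"fax",(f@a).round(1),"w",o['grip_width'].round(4))
                                                                                                                                              ^^^^^^^^^^^^^^^^^^^^^
AttributeError: 'float' object has no attribute 'round'
```

```bash
sed -i "s/o\['grip_width'\].round(4)/round(float(o['grip_width']),4)/" h.py
python3 -m jog '[[0,0.115,0,-0.164,0],[0,0.115,0,-0.164,0],[0,0.115,0,-0.164,0],[0,0,0,0,0]]'
python3 -c "
from h import *
rep()"
```

```text
time_s: 16.95
tool_pos: [0.5509, 0.0156, 0.1978]
tool_rot: [180.0, -0.1, 164.5]
force: [-0.9, 3.2, -9.9]
grip_width: 0.0388
grasp_force: 60.0
p [-0.1041  0.0025  0.1978] axial 0.0225 perp [0.0001 0.     0.0001] f [-1.7  2.8 -9.9] fax -7.2 w 0.0388
```

```bash
python3 -m jog '[[0,0.057,0,-0.082,0],[0,0.057,0,-0.082,0],[0,0,0,0,0],[0,0,0,0,0]]'
python3 -c "
from h import *
rep()"
python3 -m jog '[[0,0.057,0,-0.082,0],[0,0,0,0,0],[0,0,0,0,0]]'
python3 -c "
from h import *
rep()"
python3 -m jog '[[0,0.057,0,-0.082,0],[0,0,0,0,0],[0,0,0,0,0]]'
python3 -c "
from h import *
rep()"
```

```text
time_s: 17.28
tool_pos: [0.5489, 0.0161, 0.2007]
tool_rot: [180.0, -0.1, 164.5]
force: [-2.1, 4.6, -11.2]
grip_width: 0.0391
grasp_force: 60.0
p [-0.1061  0.0025  0.2007] axial 0.026 perp [0.0001 0.     0.0001] f [ -3.2   3.8 -11.2] fax -7.3 w 0.0391
time_s: 17.53
tool_pos: [0.5479, 0.0163, 0.2022]
tool_rot: [-180.0, -0.1, 164.5]
force: [-1.4, 4.8, -11.2]
grip_width: 0.0391
grasp_force: 60.0
p [-0.1071  0.0024  0.2022] axial 0.0278 perp [ 0.0002 -0.0001  0.0001] f [ -2.7   4.3 -11.2] fax -7.6 w 0.0391
time_s: 17.78
tool_pos: [0.5468, 0.0167, 0.2039]
tool_rot: [-180.0, -0.1, 164.5]
force: [-1.2, 4.6, -12.3]
grip_width: 0.0389
grasp_force: 60.0
p [-0.1083  0.0025  0.2039] axial 0.0299 perp [0.0002 0.     0.0001] f [ -2.4   4.1 -12.3] fax -8.7 w 0.0389
```

```bash
python3 -m jog '[[0,0.1,0.05,-0.05,0],[0,0,0,0,0],[0,0,0,0,0]]'
python3 -c "
from h import *
rep()"
python3 -m jog '[[0,0.057,0,-0.082,0],[0,0,0,0,0],[0,0,0,0,0]]'
python3 -c "
from h import *
rep()"
```

```text
time_s: 18.03
tool_pos: [0.5457, 0.017, 0.2054]
tool_rot: [-180.0, 0.0, 164.5]
force: [-1.1, 1.4, -11.6]
grip_width: 0.0393
grasp_force: 60.0
p [-0.1094  0.0026  0.2054] axial 0.0318 perp [0.0001 0.0001 0.0001] f [ -1.4   1.1 -11.6] fax -8.7 w 0.0393
time_s: 18.28
tool_pos: [0.5446, 0.0174, 0.207]
tool_rot: [-180.0, 0.0, 164.5]
force: [-0.8, 0.1, -11.1]
grip_width: 0.0388
grasp_force: 60.0
p [-0.1106  0.0026  0.207 ] axial 0.0338 perp [0.0001 0.0001 0.    ] f [ -0.8  -0.1 -11.1] fax -8.7 w 0.0388
```

```bash
python3 -m jog '[[0,0.057,0,-0.082,0],[0,0,0,0,0],[0,0,0,0,0]]'
python3 -c "
from h import *
rep()"
python3 -m jog '[[0,0.057,0,-0.082,0],[0,0,0,0,0],[0,0,0,0,0]]'
python3 -c "
from h import *
rep()"
```

```text
time_s: 18.53
tool_pos: [0.5436, 0.0177, 0.2087]
tool_rot: [-180.0, 0.0, 164.5]
force: [-1.4, -1.1, -11.6]
grip_width: 0.0392
grasp_force: 60.0
p [-0.1117  0.0026  0.2087] axial 0.0358 perp [0.0001 0.0001 0.0001] f [ -1.1  -1.5 -11.6] fax -8.9 w 0.0392
time_s: 18.78
tool_pos: [0.5424, 0.018, 0.2103]
tool_rot: [-180.0, 0.0, 164.5]
force: [-1.1, -1.3, -10.1]
grip_width: 0.0388
grasp_force: 60.0
p [-0.1128  0.0026  0.2103] axial 0.0377 perp [0.0001 0.0001 0.0001] f [ -0.7  -1.6 -10.1] fax -7.9 w 0.0388
```

```bash
python3 -m jog '[[0,0.043,0,-0.061,0],[0,0,0,0,0],[0,0,0,0,0]]'
python3 -c "
from h import *
rep()"
```

```text
time_s: 19.03
tool_pos: [0.5417, 0.0183, 0.2115]
tool_rot: [-180.0, 0.0, 164.5]
force: [-0.5, -3.1, -10.4]
grip_width: 0.039
grasp_force: 60.0
p [-0.1137  0.0027  0.2115] axial 0.0392 perp [0.0001 0.0002 0.0001] f [  0.4  -3.2 -10.4] fax -8.7 w 0.039
```

```bash
python3 -m jog '[[0,0.043,-0.03,-0.061,0],[0,0,0,0,0],[0,0,0,0,0]]'
python3 -c "
from h import *
rep()"
python3 -m jog '[[0,0.043,0,-0.061,0],[0,0,0,0,0],[0,0,0,0,0]]'
python3 -c "
from h import *
rep()"
```

```text
time_s: 19.28
tool_pos: [0.5408, 0.0185, 0.2127]
tool_rot: [180.0, 0.0, 164.5]
force: [-0.4, -3.2, -10.5]
grip_width: 0.0393
grasp_force: 60.0
p [-0.1146  0.0026  0.2127] axial 0.0407 perp [0.0001 0.0001 0.    ] f [  0.5  -3.2 -10.5] fax -8.9 w 0.0393
time_s: 19.53
tool_pos: [0.5399, 0.0187, 0.2139]
tool_rot: [180.0, 0.0, 164.5]
force: [-0.6, -2.7, -11.1]
grip_width: 0.0391
grasp_force: 60.0
p [-0.1155  0.0026  0.2139] axial 0.0422 perp [0.     0.0001 0.    ] f [  0.2  -2.7 -11.1] fax -9.2 w 0.0391
```

```bash
python3 -m jog '[[0,0.043,0,-0.061,0],[0,0,0,0,0],[0,0,0,0,0]]'
python3 -c "
from h import *
rep()"
```

```text
time_s: 19.78
tool_pos: [0.5391, 0.019, 0.2152]
tool_rot: [180.0, 0.0, 164.5]
force: [-0.6, -2.4, -11.1]
grip_width: 0.0387
grasp_force: 60.0
p [-0.1163  0.0026  0.2152] axial 0.0437 perp [0.0001 0.0001 0.0001] f [  0.   -2.5 -11.1] fax -9.1 w 0.0387
```

```bash
python3 -m jog '[[0,0.043,0,-0.061,0],[0,0,0,0,0],[0,0,0,0,0]]'
python3 -c "
from h import *
rep()"
```

```text
time_s: 20.03
tool_pos: [0.5383, 0.0192, 0.2164]
tool_rot: [180.0, 0.0, 164.5]
force: [0.6, -3.1, -11.1]
grip_width: 0.0393
grasp_force: 60.0
p [-0.1172  0.0026  0.2164] axial 0.0452 perp [0.0001 0.0001 0.    ] f [  1.4  -2.8 -11.1] fax -9.9 w 0.0393
```

```bash
python3 -m jog '[[0,0.043,0,-0.061,0],[0,0,0,0,0],[0,0,0,0,0]]'
python3 -c "
from h import *
rep()"
```

```text
time_s: 20.28
tool_pos: [0.5378, 0.0193, 0.2171]
tool_rot: [-180.0, 0.1, 164.5]
force: [4.5, -3.7, -14.8]
grip_width: 0.0392
grasp_force: 60.0
p [-0.1176  0.0026  0.2171] axial 0.0461 perp [0.0001 0.0001 0.0001] f [  5.3  -2.4 -14.8] fax -15.1 w 0.0392
```

The force is rising at the stop, at 46 mm. One last small nudge will make sure the catch drops.

```bash
python3 -m jog '[[0,0.013,0,-0.018,0],[0,0,0,0,0],[0,0,0,0,0]]'
python3 -c "
from h import *
rep()"
```

```text
time_s: 20.53
tool_pos: [0.5378, 0.0193, 0.2171]
tool_rot: [-180.0, 0.1, 164.5]
force: [4.7, -3.5, -17.2]
grip_width: 0.039
grasp_force: 60.0
p [-0.1177  0.0026  0.2171] axial 0.0461 perp [0.     0.0001 0.    ] f [  5.5  -2.1 -17.2] fax -17.3 w 0.039
```

```bash
python3 -m jog '[[0,-0.03,0,0.04,0],[0,-0.03,0,0.04,0],[0,-0.03,0,0.04,0],[0,0,0,0,0]]'
python3 -c "
from h import *
rep()"
```

```text
time_s: 20.87
tool_pos: [0.5389, 0.019, 0.2155]
tool_rot: [-180.0, 0.0, 164.5]
force: [1.6, -3.7, -10.7]
grip_width: 0.0393
grasp_force: 60.0
p [-0.1165  0.0026  0.2155] axial 0.0441 perp [0.0001 0.0001 0.0001] f [  2.5  -3.2 -10.7] fax -10.2 w 0.0393
```

```bash
python3 -m jog '[[0,-0.015,0,0.02,0],[0,-0.015,0,0.02,0],[0,0,0,0,0]]'
python3 -c "
from h import *
rep()"
python3 -m jog '[[0,-0.015,0,0.02,0],[0,-0.015,0,0.02,0],[0,0,0,0,0]]'
python3 -c "
from h import *
rep()"
```

```text
time_s: 21.12
tool_pos: [0.5392, 0.0189, 0.215]
tool_rot: [180.0, -0.0, 164.5]
force: [-2.5, -3.5, -7.4]
grip_width: 0.0387
grasp_force: 60.0
p [-0.1162  0.0026  0.215 ] axial 0.0435 perp [0.0001 0.0001 0.    ] f [-1.5 -4.  -7.4] fax -5.2 w 0.0387
time_s: 21.37
tool_pos: [0.5393, 0.0189, 0.2148]
tool_rot: [180.0, -0.1, 164.5]
force: [-5.8, -3.1, -2.7]
grip_width: 0.0394
grasp_force: 60.0
p [-0.1161  0.0027  0.2148] axial 0.0433 perp [0.     0.0002 0.    ] f [-4.8 -4.5 -2.7] fax 0.5 w 0.0394
```

The catch carries the load: axial force is about 0 and the plunger rests 2–3 mm short of the stop. I'll release and back straight out along stand -x.

```bash
python3 -m jog '[[1,0,0,0,0],[1,0,0,0,0],[1,0,0,0,0],[1,0,0,0,0],[1,0,0,0,0],[1,0,0,0,0],[1,0,0,0,0]]'
python3 -m jog '[[1,0.5,0,0,0],[1,1,0,0,0],[1,1,0,0,0],[1,1,0,0,0],[1,0.5,0,-0.5,0],[1,0.5,0,-1,0],[1,0,0,-1,0],[1,0,0,-1,0],[1,0,0,-1,0],[1,0,0,0,0],[1,0,0,0,0]]'
python3 - <<'E'
from h import *
s=read_camera("side");t=read_camera("top")
f=lambda c,a,b:cv2.resize(c["color"][a:a+130,b:b+100],(400,520),interpolation=2)
cv2.imwrite("pics/end.png",np.hstack([f(s,130,175),f(t,95,200)])[...,::-1])
E
```

```text
time_s: 21.95
tool_pos: [0.5404, 0.0192, 0.2142]
tool_rot: [180.0, 0.0, 164.5]
force: [-0.2, -0.0, 1.1]
grip_width: 0.078
grasp_force: 0.0
time_s: 22.87
tool_pos: [0.4533, 0.0431, 0.3047]
tool_rot: [179.9, 0.1, 164.5]
force: [-0.2, -0.0, -0.6]
grip_width: 0.0872
grasp_force: 0.0
```

View pics/end.png

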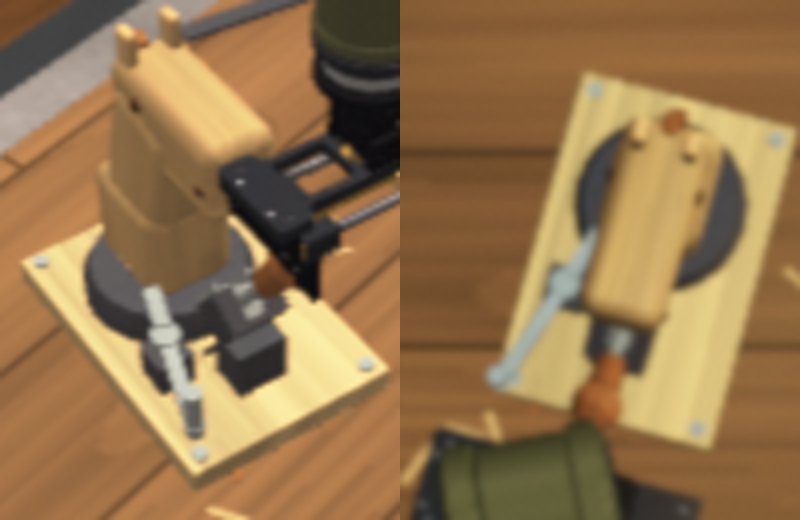

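The top crop shows the plunger out, with its steel rod bare at (618,345) and the knob at (600,395). The lever is fully open with its post at (502,375), and the gripper is clear.

```bash
python3 -c "
from h import *
print(env.sign_off())"
```

```text
the job is handed in; nothing more can be done
None
```

The job is handed in: the lever is fully open at its end stop, and the plunger is out to its stop (about 46 mm, peak pull 17 N) and staying out on its catch with the gripper clear. I never touched the mallet, gouge or strop. The tool could not be tilted, so I gripped the knob with the gripper upright instead of the neck.

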